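# Put out the kickstand of the green amplifier

### The arm

A 6-joint arm with a two-finger parallel gripper is mounted at the origin on the work surface. World frame = base frame: x ahead of the robot, y to its left, z up, the work surface at z = 0. Lengths are in m, angles in rad, forces in N, time in s.
With the tool pointing down it reaches from about 0.3 to 0.775 m from the base axis. Payload 14.6 kg.
Tool frame: the origin (TCP) lies between the finger pads; the fingertips stand 11 mm ahead of it and the grasp point (between the pads) lies 8 mm behind it; z points along the fingers, y is the direction in which the jaws open and shut (so a half turn about z gives the same grasp; the last joint's range is limited). The gripper opens to 94 mm and grips with 3 to 60 N. Pads are 16 mm wide; open, the fingers measure 119 mm over their backs; the gripper's body (75 mm by 177 mm) begins 78 mm behind the grasp point.
Start: joints at [-1.327, 0.3, 1.521, -0, 1.321, -0.067], TCP at [0.168, -0.524, 0.216] pointing down, gripper open.
Joint ranges: [-3.03, 3.03], [-0.79, 2.21], [0.23, 2.52], [-1.04, 4.18], [0, 3.07], [-2.55, 2.55]. Speed limits (rad/s): [2.22, 2.22, 2.57, 3.14, 3.14, 3.14].

### API

Orientations are given as a 3x3 rotation matrix whose columns are the frame's x, y, z axes.
In Python, from bench import robot gives the robot as it stands.
- The arm moves only by the tool play_rows, never from a script. Its argument "motion" is a list that holds one entry, the list of rows, each a list of 7 numbers: the turn, a rotation vector about the tool's x, y, z in degrees, then the shift along the tool's x, y, z in m, then the finger opening in m, from 0 to 0.094. A call has 1 to 20 rows; each row is the pose to reach, as a shift and turn from the pose commanded when the call began, along the tool's axes at that moment; what a row does not reach only later rows make up. A row lasts 1/12 s, in which the tool goes at most 41.7 mm and 7.16 degrees, less where a joint would pass 70% of its speed; a pose out of reach is approached as far as the arm can. A call with a gripper value outside its range is refused whole. The fingers move at their own pace and stop on an object; the grip force is fixed at half the most. Time passes only in rows, so rows that repeat a pose let the fingers close. It gives the time, the measured TCP pose, the force and the opening at its end, in the units of the state.
- robot.read_state(): the state, without advancing time (a new reading comes with each control period).
- robot.snapshot(name): name is "scene" or "top" or "wrist"; returns the picture (480x640x3 uint8, red, green, blue); there is no depth.
- robot.camera_model(name): a dict with "fx", "fy", "cx", "cy" (pixels), "D" ([k1, k2, p1, p2, k3] as OpenCV has them; the pictures are not rectified), "view" (4x4, takes a point from world to camera coordinates). Camera axes: x right, y down, z forward; pixel columns grow to the right and rows downward; lengths in m; the calibration is good to about 2 mm. A picture is of the moment at which its call begins: read the wrist's pose just before it. camera_model takes no time and is no camera call; for the wrist camera it gives the pose at the moment of the call.
- robot.job_done(): hands the job in, once; it reports no verdict.
The state is a dict: "clock": time; "joints": joint angles; "qd": joint speeds; "joint_efforts": joint torques, N m; "eef_pos": TCP position; "orientation": TCP orientation; "wrist_force": force on the tool from outside, world axes, zero at the start; "wrist_torque": the same for the moment, N m; "gripper_width": opening from 0.0 (shut) to 1.0 (fully open).
Only numpy, scipy, OpenCV 4.12 (cv2) and the standard library are available. Lean on these libraries where they do the work, as an engineer would, in place of code of your own. Each camera call takes 0.05 s, during which the arm holds its last target.

### The job

Two portable amplifiers lie face down on the lab bench with their sprung kickstands parked. Push the kickstand of the green-marked one over its centre so that it snaps out to its other stop, and leave it there. Do not shove either amplifier from its place, and leave the red one's stand parked.

Things in the scene. Friction and masses are not known exactly. Their poses are not given: they have to be found in the camera images.
- green_amp: Loose black box 170 (x) by 120 (y) by 45 (z) mm, 2.4 kg, two green stripes along x on top, green kickstand. Origin: centre of underside, z up. Stand's hinge is parallel to y at x = +50, z = 57 mm, between steel ears (x 39 to 61, |y| 38 to 44, top z 67 mm). Parked, the stand's crossbar is at x = -5, z = 122 mm (free space below down to z = 45); upright x = 50, z = 142; out x = 120, z = 106.
- green_stand (a joint): Green kickstand: plate 50 mm wide, crossbar at its free end (free-turning roller 12 mm thick, 70 long, along y), axis 85 mm from the hinge. Rad: 0 parked, leaning 40 degrees from vertical to the amplifier's -x; 0.70 upright; 1.66 out, leaning 55 degrees to +x. A level push of about 4.5 N on the crossbar towards +x starts it, less as it rises; past upright the spring snaps it out.
- red_amp: The other amplifier, alike in every measure, but with red stripes and a red kickstand. Origin and axes as for the green one. A bystander.
- red_stand (a joint): Angle of the red kickstand in rad, 0 parked, 1.66 out, same spring; it must stay parked.
Not all that is in view belongs to the job. What is shaped like the green_amp but orange or pink is not meant.

How it is judged:
At the end, for the whole second after the job is handed in: The green stand is out at its far stop (above 1.48 rad), the red stand is parked (below 0.2 rad), and both amplifiers are at rest within 40 mm of where they started (value of joint green_stand above 1.48 rad and value of joint red_stand below 0.2 rad and distance of each of green_amp, red_amp from where it was at the start of the episode below 0.04 m and linear speed of green_amp below 0.02 m/s); the robot touches nothing.
It fails at once if the red amplifier's stand is swung away from its parked stop (beyond 0.4 rad) (value of joint red_stand above 0.4 rad).
It fails at once if an amplifier is shoved more than 50 mm from its place (distance of any of green_amp, red_amp from where it was at the start of the episode above 0.05 m).
It also fails if it takes over 29 s, if anything falls off the work surface, if the arm or the gripper's body presses on something with over 40 N, if the wrist force passes 120 N, or if a joint passes its speed limit or range.

## Working session

There is one attempt and no reset: what is moved stays moved. The work goes in short steps, Python scripts to look and compute and a tool call to move; the robot and the scene stay as the last step left them, time stands still between calls to the robot, and variables do not carry over. Pictures are saved under pics/ and viewed, and the job is handed in when it is done.

Besides the shell and the picture viewer there is one more tool, called after "Request:" by a JSON object that holds its "name" and its "arguments", one argument or row to a line. play_rows: Moves the arm, as the interface text tells. Its arguments: {"type":"object","properties":{"motion":{"type":"array"}},"required":["motion"]}

```bash
mkdir -p pics
python3 - <<'E'
from bench import robot
import cv2,numpy as np
print(robot.read_state())
for n in("scene","top"):
    im=robot.snapshot(n); cv2.imwrite(f"pics/{n}0.png",im[:,:,::-1]); m=robot.camera_model(n); np.save(f"{n}.npy",m,allow_pickle=True)
    print(n,m)
E
```

```text
{'clock': 0.0, 'joints': array([-1.32658396e+00,  3.00479002e-01,  1.52154438e+00, -9.77646247e-06,
        1.32069416e+00, -6.65957918e-02]), 'qd': array([ 1.51880507e-04, -6.35431683e-04,  1.23396179e-05,  1.36656295e-03,
       -8.67105055e-04, -1.09932117e-03]), 'joint_efforts': array([-8.33393233e-05, -5.31808519e+01, -3.52734196e+01,  7.08281645e-02,
        2.43591605e-02, -9.64658898e-05]), 'eef_pos': array([ 0.16814583, -0.52342098,  0.21589751]), 'orientation': array([[ 9.52085991e-01,  3.05830323e-01, -2.81179582e-04],
       [ 3.05830446e-01, -9.52085370e-01,  1.08921719e-03],
       [ 6.54086802e-05, -1.12302171e-03, -9.99999367e-01]]), 'wrist_force': array([-0.25361909,  1.44442312,  0.25039478]), 'wrist_torque': array([-0.00865592,  0.04867548, -0.01944374]), 'gripper_width': 0.9960125175990225}
scene {'fx': 563.3106227719212, 'fy': 563.3106227719212, 'cx': 325.35722965963663, 'cy': 231.60870670932457, 'D': array([-0.10915774,  0.        ,  0.        ,  0.        ,  0.        ]), 'view': array([[ 0.38284476,  0.92379848, -0.00512391, -0.28011465],
       [ 0.66298813, -0.2786126 , -0.69485377, -0.23102966],
       [-0.64333244,  0.26262404, -0.7191328 ,  1.63821972],
       [ 0.        ,  0.        ,  0.        ,  1.        ]])}
top {'fx': 536.3202396119356, 'fy': 536.3202396119356, 'cx': 325.4104199364025, 'cy': 237.70920769553538, 'D': array([-0.008359,  0.      ,  0.      ,  0.      ,  0.      ]), 'view': array([[ 0.00200812, -0.99999361,  0.00295858,  0.10953513],
       [-0.99892285, -0.00214311, -0.04635233,  0.42949434],
       [ 0.04635837, -0.00286231, -0.99892077,  1.26102448],
       [ 0.        ,  0.        ,  0.        ,  1.        ]])}
```

View pics/scene0.png

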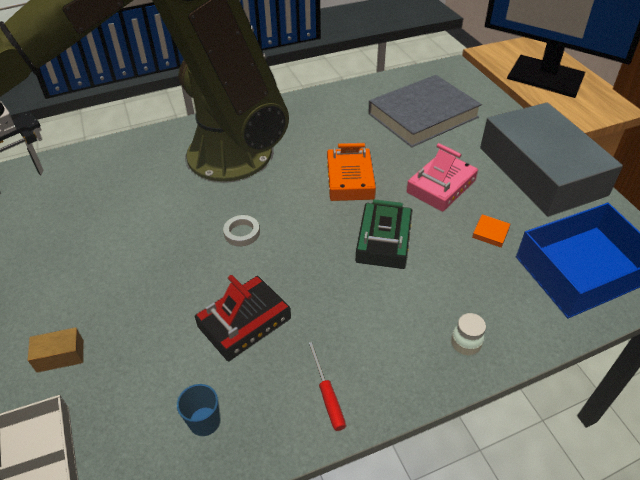

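View pics/top0.png

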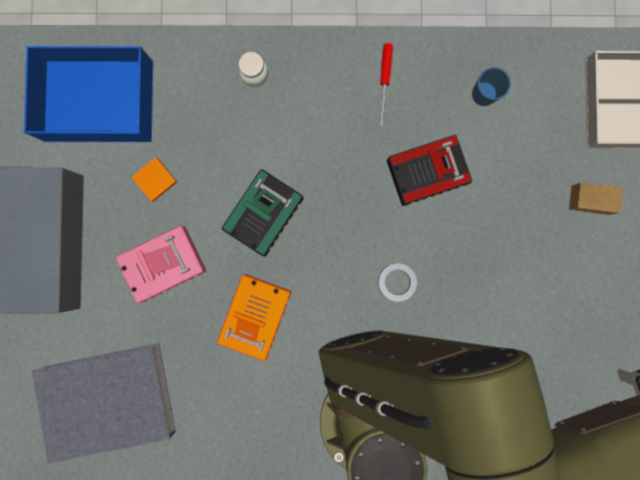

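Run:
```python
import cv2
a=cv2.imread("pics/top0.png")[155:270,205:320]; cv2.imwrite("pics/topc.png",cv2.resize(a,None,fx=5.2,fy=5.2,interpolation=cv2.INTER_CUBIC))
a=cv2.imread("pics/scene0.png")[190:280,340:430]; cv2.imwrite("pics/scenec.png",cv2.resize(a,None,fx=6,fy=6,interpolation=cv2.INTER_CUBIC))
```

```text
(no output)
```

View pics/topc.png

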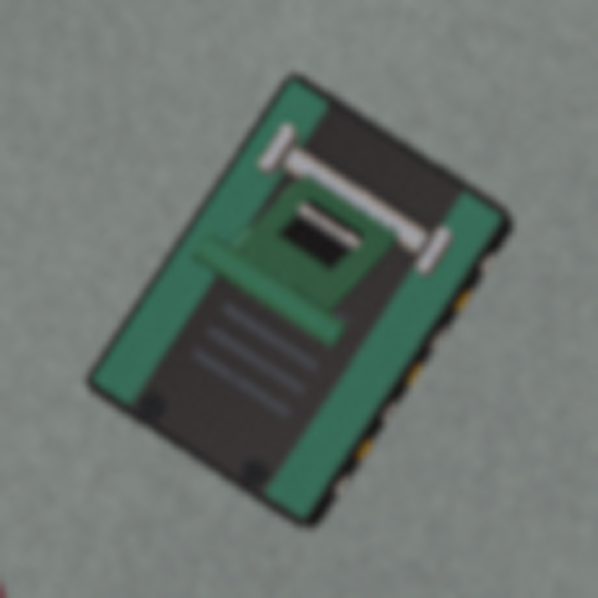

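View pics/scenec.png

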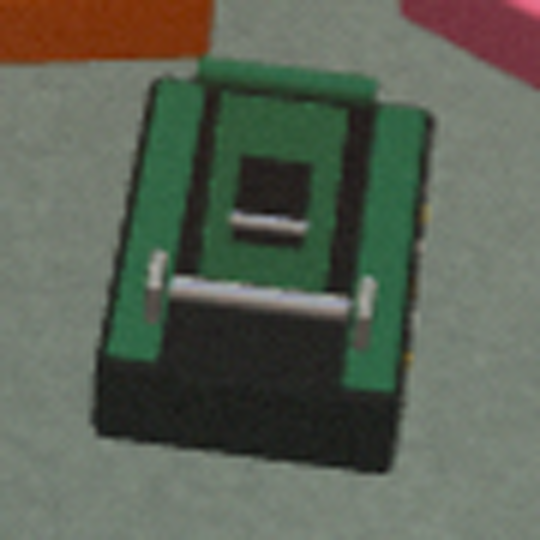

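```bash
cat > h.py <<'E'
import cv2,numpy as np
def M(n):
    return np.load(n+".npy",allow_pickle=True).item()
def proj(m,P):
    V=m["view"];K=np.array([[m["fx"],0,m["cx"]],[0,m["fy"],m["cy"]],[0,0,1.]])
    return cv2.projectPoints(np.asarray(P,float).reshape(-1,3),cv2.Rodrigues(V[:3,:3])[0],V[:3,3],K,m["D"])[0][:,0]
E
python3 - <<'E'
from h import *
from scipy.optimize import least_squares
T,S=M("top"),M("scene")
tp=lambda a:np.array(a)/5.2+[205,155]
sp=lambda a:np.array(a)/6+[340,190]
# amp: crossbar ends
ct=tp([[196,247],[338,335]]); cs=sp([[198,72],[376,90]])
for i in range(2):
    r=least_squares(lambda P:np.r_[proj(T,P)[0]-ct[i],proj(S,P)[0]-cs[i]],[.4,.1,.1]); print("bar",r.x,r.fun)
kt=tp([[293,75],[510,217],[92,380],[310,525]])
obj=np.array([[.085,.06,.045],[.085,-.06,.045],[-.085,.06,.045],[-.085,-.06,.045]])
ks=sp([[155,80],[435,110],[107,357],[400,390]]); objS=obj[[2,3,0,1]]
def W(p,o):
    c,s=np.cos(p[3]),np.sin(p[3]); return o@np.array([[c,-s,0],[s,c,0],[0,0,1]]).T+[p[0],p[1],p[2]]
f=lambda p:np.r_[(proj(T,W(p,obj))-kt).ravel(),(proj(S,W(p,objS))-ks).ravel()]
r=least_squares(f,[.4,.2,0,-.5],loss="soft_l1");print(r.x,np.degrees(r.x[3]),r.fun.round(1))
p=r.x
for n,o in dict(bar0=[-.005,0,.122],e1=[-.005,.035,.122],e2=[-.005,-.035,.122],up=[.05,0,.142],out=[.12,0,.106]).items(): print(n,W(p,np.array([o])))
# red & neighbours rough centres from top at z=.045
for n,uv in dict(red=[429,170],orange=[255,317],pink=[160,264]).items():
    print(n,least_squares(lambda P:proj(T,[P[0],P[1],.045])[0]-uv,[.4,0]).x)
E
```

```text
bar [0.48676351 0.26004248 0.13181798] [13.24740737  5.67088554 15.49228466 -1.72529567]
bar [0.47771    0.26269564 0.10243829] [-13.61180945  -5.80284373 -15.84506127   1.720687  ]
[ 0.4864674   0.25693686 -0.01717804 -0.56592588] -32.42516463034149 [ -0.3  -0.7   1.   -0.7  -1.1   1.5   0.1   1.3  45.2   7.6 -48.4  -2.9
  48.2  11.4 -51.7  -0.6]
bar0 [[0.48224693 0.25961784 0.10482196]]
e1 [[0.50101385 0.28916108 0.10482196]]
e2 [[0.46348002 0.23007461 0.10482196]]
up [[0.52867202 0.23012698 0.12482196]]
out [[0.5877585  0.19259315 0.08882196]]
red [ 0.58538573 -0.12946021]
orange [0.24567646 0.27126059]
pink [0.36632596 0.49057992]
```

Run:
```python
from h import *
from scipy.optimize import least_squares
T,S=M("top"),M("scene")
tp=lambda a:np.array(a)/5.2+[205,155]
sp=lambda a:np.array(a)/6+[340,190]
ct=tp([[196,247],[338,335]]); cs=sp([[376,90],[198,72]])
for i in range(2):
    r=least_squares(lambda P:np.r_[proj(T,P)[0]-ct[i],proj(S,P)[0]-cs[i]],[.4,.1,.1]); print("bar",r.x,r.fun)
kt=tp([[293,75],[510,217],[92,380],[310,525]])
obj=np.array([[.085,.06,.045],[.085,-.06,.045],[-.085,.06,.045],[-.085,-.06,.045]])
ks=sp([[155,80],[435,110],[107,357],[400,390]]); objS=obj[[3,2,1,0]]
def W(p,o):
    c,s=np.cos(p[3]),np.sin(p[3]); return o@np.array([[c,-s,0],[s,c,0],[0,0,1]]).T+[p[0],p[1],p[2]]
f=lambda p:np.r_[(proj(T,W(p,obj))-kt).ravel(),(proj(S,W(p,objS))-ks).ravel()]
r=least_squares(f,[.4,.2,0,-.5],loss="soft_l1");print(r.x,np.degrees(r.x[3]),r.fun.round(1))
p=r.x;np.save("amp.npy",p)
for n,o in dict(bar0=[-.005,0,.122],e1=[-.005,.035,.122],e2=[-.005,-.035,.122],up=[.05,0,.142],out=[.12,0,.106]).items(): print(n,W(p,np.array([o])))
```

```text
bar [0.50060014 0.2909386  0.11758383] [-0.08267357 -0.03621261 -0.09661012  0.01209328]
bar [0.46398708 0.23163547 0.11695808] [-0.20344188 -0.084719   -0.23708849  0.0224426 ]
[ 0.4867019   0.25801176 -0.00619794 -0.57958496] -33.207772302542466 [-0.7 -1.7  0.6 -0.8 -2.7  0.6 -1.5  1.2 -0.7 -1.3 -0.2 -0.4 -2.7  1.4
 -0.2  2.9]
bar0 [[0.48251845 0.26075015 0.11580206]]
e1 [[0.50168713 0.2900343  0.11580206]]
e2 [[0.46334976 0.231466   0.11580206]]
up [[0.5285364  0.23062793 0.13580206]]
out [[0.5871047  0.19229056 0.09980206]]
```

Request:
{"name": "play_rows", "arguments": {
  "motion": [
    [[0,0,-30,0.1,-0.08,-0.02,0],[0,0,-65,0.354,-0.279,-0.024,0],[0,0,-65,0.354,-0.279,-0.024,0],[0,0,-65,0.354,-0.279,-0.024,0],[0,0,-65,0.354,-0.279,-0.024,0],[0,0,-65,0.354,-0.279,-0.024,0],[0,0,-65,0.354,-0.279,-0.024,0],[0,0,-65,0.354,-0.279,-0.024,0],[0,0,-65,0.354,-0.279,-0.024,0],[0,0,-65,0.354,-0.279,-0.024,0],[0,0,-65,0.354,-0.279,-0.024,0],[0,0,-65,0.354,-0.279,-0.024,0],[0,0,-65,0.354,-0.279,-0.024,0],[0,0,-65,0.354,-0.279,-0.024,0]]
  ]
}}

```text
clock: 1.27
eef_pos: [0.4196, -0.15, 0.2402]
orientation: [[0.125, 0.992, -0.001], [0.992, -0.125, 0.0], [-0.0, -0.001, -1.0]]
wrist_force: [-0.1, -1.4, -0.2]
gripper_width: 0.044
```

Request:
{"name": "play_rows", "arguments": {
  "motion": [
    [[0,0,-65,0.435,-0.03,0,0],[0,0,-65,0.435,-0.03,0,0],[0,0,-65,0.435,-0.03,0,0],[0,0,-65,0.435,-0.03,0,0],[0,0,-65,0.435,-0.03,0,0],[0,0,-65,0.435,-0.03,0,0],[0,0,-65,0.435,-0.03,0,0],[0,0,-65,0.435,-0.03,0,0],[0,0,-65,0.435,-0.03,0,0],[0,0,-65,0.435,-0.03,0,0],[0,0,-65,0.435,-0.03,0,0],[0,0,-65,0.435,-0.03,0,0],[0,0,-65,0.435,-0.03,0,0],[0,0,-65,0.435,-0.03,0,0],[0,0,-65,0.435,-0.03,0,0]]
  ]
}}

```text
clock: 2.52
eef_pos: [0.4451, 0.284, 0.2406]
orientation: [[-0.845, 0.535, 0.0], [0.535, 0.845, -0.0], [-0.0, 0.0, -1.0]]
wrist_force: [-0.5, -0.3, 0.5]
gripper_width: 0.007
```

Check with the scene and wrist cameras before descending.

Run:
```python
from bench import robot
from h import *
m=robot.camera_model("wrist"); np.save("wrist.npy",m,allow_pickle=True)
im=robot.snapshot("wrist"); cv2.imwrite("pics/w1.png",im[:,:,::-1])
im=robot.snapshot("scene"); cv2.imwrite("pics/s1.png",cv2.resize(im[120:320,260:500,::-1],None,fx=3,fy=3))
for z in(.117,.122): print(z,proj(m,[[.5005,.2905,z],[.4637,.2315,z]]))
```

```text
0.117 [[364.15784652 294.4478931 ]
 [280.1727789  294.92629262]]
0.122 [[364.83190802 296.61802065]
 [279.51538927 297.10305294]]
```

View pics/w1.png

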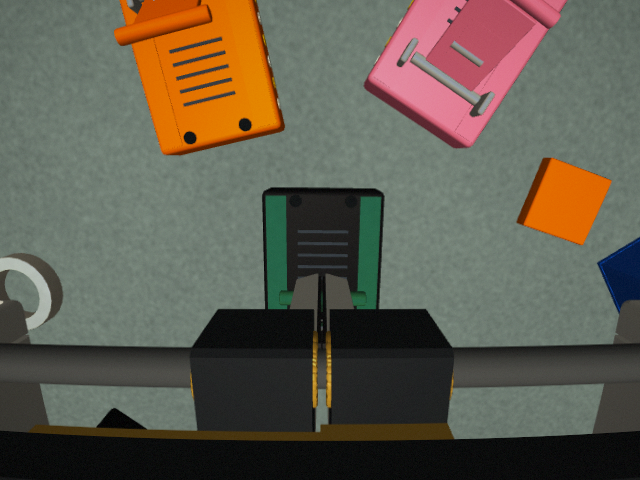

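View pics/s1.png

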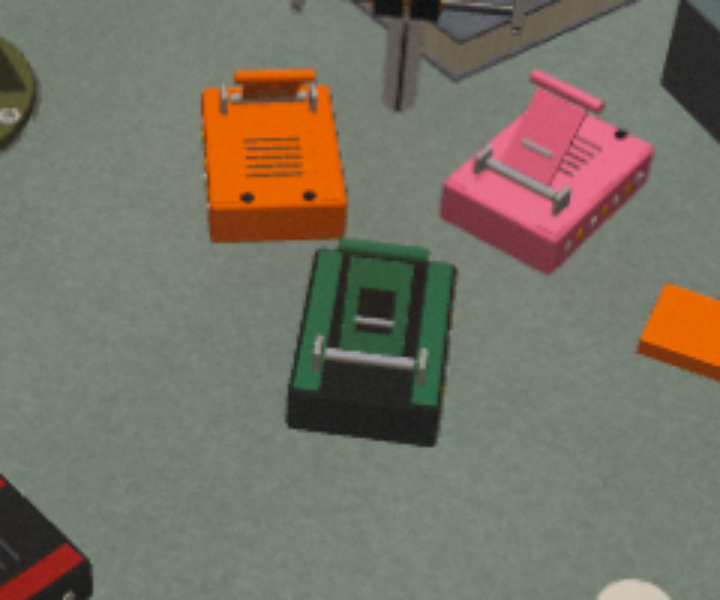

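The bar's ends appear at (280,298) and (368,298), where the z = 0.122 prediction puts them. The fingers are centred on it, on its parked side. Descending now.

Request:
{"name": "play_rows", "arguments": {
  "motion": [
    [[0,0,0,0,0,0.03,0],[0,0,0,0,0,0.06,0],[0,0,0,0,0,0.09,0],[0,0,0,0,0,0.11,0],[0,0,0,0,0,0.12,0],[0,0,0,0,0,0.128,0],[0,0,0,0,0,0.128,0]]
  ]
}}

```text
clock: 3.2
eef_pos: [0.4446, 0.2852, 0.1119]
orientation: [[-0.846, 0.533, -0.001], [0.533, 0.846, -0.0], [0.0, -0.001, -1.0]]
wrist_force: [0.9, 1.1, 0.3]
gripper_width: 0.001
```

Request:
{"name": "play_rows", "arguments": {
  "motion": [
    [[0,0,0,-0.01,0,0,0],[0,0,0,-0.02,0,0,0],[0,0,0,-0.026,0,0,0],[0,0,0,-0.032,0,0,0],[0,0,0,-0.037,0,0,0],[0,0,0,-0.042,0,0,0],[0,0,0,-0.047,0,0,0],[0,0,0,-0.052,0,0,0],[0,0,0,-0.056,0,0,0],[0,0,0,-0.06,0,0,0],[0,0,0,-0.06,0,0,0]]
  ]
}}

```text
clock: 4.12
eef_pos: [0.496, 0.2531, 0.1124]
orientation: [[-0.846, 0.533, 0.0], [0.533, 0.846, -0.0], [-0.0, -0.0, -1.0]]
wrist_force: [-2.5, 1.8, -0.6]
gripper_width: 0.002
```

Run:
```python
from bench import robot
from h import *
im=robot.snapshot("scene"); cv2.imwrite("pics/s2.png",cv2.resize(im[120:320,260:500,::-1],None,fx=3,fy=3))
print(robot.read_state()["wrist_force"])
```

```text
[-1.60068168 -0.30589154 -0.23555741]
```

View pics/s2.png

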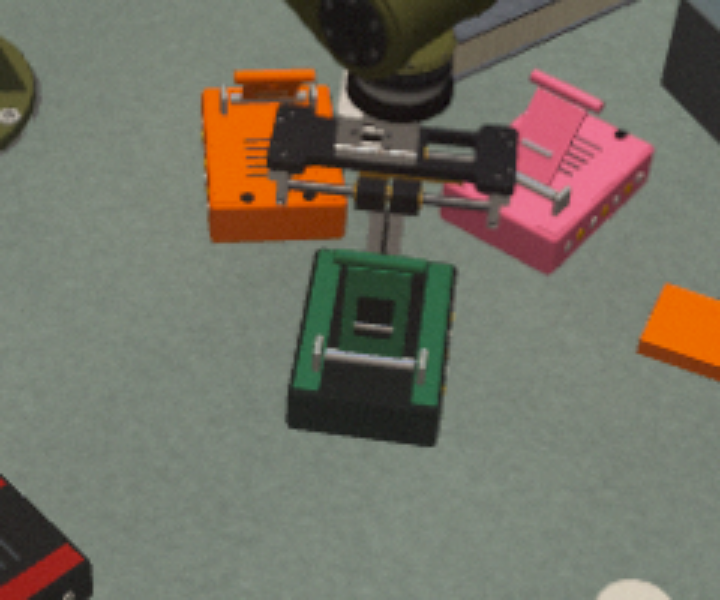

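The stand is rising, with about 3 N on the wrist, and the amplifier has not moved. Continuing past upright.

Request:
{"name": "play_rows", "arguments": {
  "motion": [
    [[0,0,0,-0.005,0,0,0],[0,0,0,-0.01,0,0,0],[0,0,0,-0.015,0,0,0],[0,0,0,-0.019,0,0,0],[0,0,0,-0.023,0,0,0],[0,0,0,-0.027,0,0,0],[0,0,0,-0.03,0,0,0],[0,0,0,-0.033,0,0,0],[0,0,0,-0.036,0,0,0],[0,0,0,-0.038,0,0,0],[0,0,0,-0.038,0,0,0]]
  ]
}}

```text
clock: 5.08
eef_pos: [0.5278, 0.2332, 0.1125]
orientation: [[-0.846, 0.533, 0.0], [0.533, 0.846, 0.0], [-0.0, 0.0, -1.0]]
wrist_force: [-0.3, 0.1, -0.1]
gripper_width: 0.005
```

Run:
```python
from bench import robot
from h import *
im=robot.snapshot("scene"); cv2.imwrite("pics/s3.png",cv2.resize(im[120:320,260:500,::-1],None,fx=3,fy=3))
print(robot.read_state()["wrist_force"])
```

```text
[-0.70095723  0.38435672 -0.90562394]
```

View pics/s3.png

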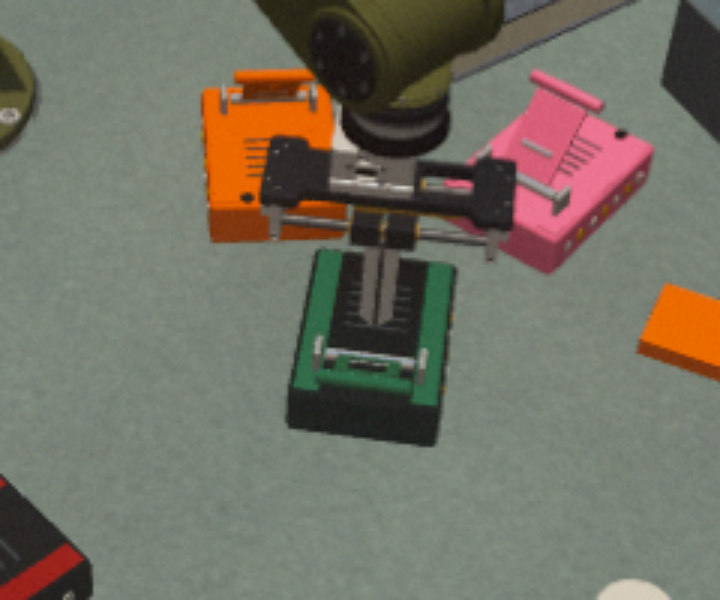

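The stand has snapped out: the bar is now in front of the ears and the amplifier has not moved. Backing off and up.

Request:
{"name": "play_rows", "arguments": {
  "motion": [
    [[0,0,0,0.02,0,0,0],[0,0,0,0.04,0,0,0],[0,0,0,0.06,0,-0.02,0],[0,0,0,0.06,0,-0.05,0],[0,0,0,0.06,0,-0.08,0],[0,0,0,0.06,0,-0.11,0],[0,0,0,0.06,0,-0.13,0],[0,0,0,0.06,0,-0.13,0],[0,0,0,0.06,0,-0.13,0]]
  ]
}}

```text
clock: 5.88
eef_pos: [0.4769, 0.2655, 0.2431]
orientation: [[-0.846, 0.533, 0.002], [0.533, 0.846, 0.001], [-0.001, 0.002, -1.0]]
wrist_force: [-0.4, -0.3, -0.7]
gripper_width: 0.005
```

Run:
```python
from bench import robot
from h import *
im=robot.snapshot("scene"); cv2.imwrite("pics/s4.png",cv2.resize(im[180:380,180:440,::-1],None,fx=3,fy=3))
a=np.load("amp.npy");c,s=np.cos(a[3]),np.sin(a[3]);R=np.array([[c,-s],[s,c]])
for y in(.035,-.035):
    q=R@[.12,y]+a[:2]; print((proj(M("scene"),[*q,.104])[0]-[180,180])*3)
print(robot.read_state()["wrist_force"])
```

```text
[649.9393818  205.39800533]
[554.98801182 192.69792541]
[ 0.58976119 -0.00453748 -0.47853812]
```

View pics/s4.png

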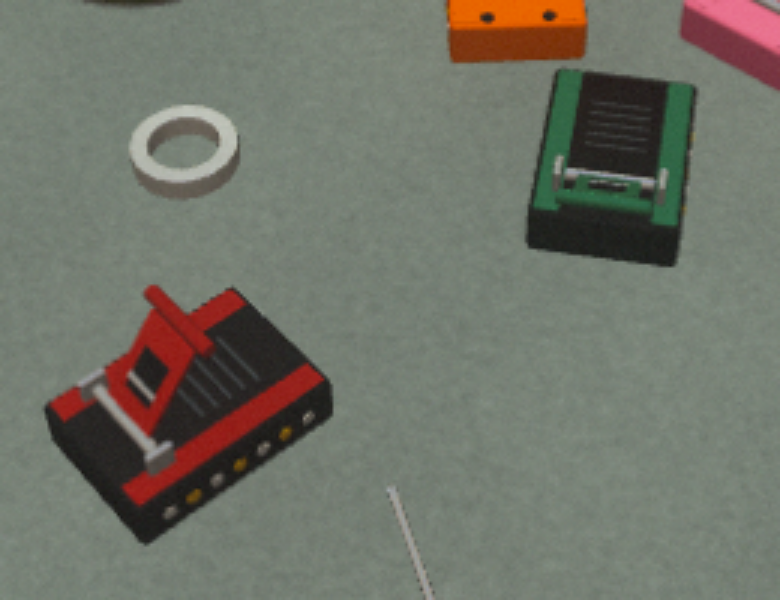

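The bar's ends at (557,197) and (652,206) match the positions predicted for the out stop. The red stand is parked and the arm is clear.

```bash
python3 -c "
from bench import robot
print(robot.job_done())"
```

```text
the job is handed in; nothing more can be done
None
```

I pushed the green kickstand over its centre with the closed fingers. It snapped out, and I backed the arm off and up before handing the job in at about 6 s.

- **Green stand:** in the last scene picture the crossbar's ends are within about 4 enlarged pixels (roughly 1.5 image pixels) of the positions predicted for the out stop. I did not measure the joint angle itself.
- **Amplifiers:** neither moved visibly, judged by eye from the pictures; the red stand was still parked.
- **Forces:** the wrist readings during the push were about 3 N at most, and near zero after I backed off.
- **Disagreement:** the first two-view measurement put the bar about 5 mm lower than the given 122 mm. The wrist view agreed better with 122 mm, so I left the finger height with room for either.

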